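# Hold the warming tray's dial on quick heat

## Robot

A 6-joint arm with a two-finger parallel gripper is mounted at the origin on the work surface. World frame = base frame: x ahead of the robot, y to its left, z up, the work surface at z = 0. Lengths are in m, angles in rad, forces in N, time in s.
With the tool pointing down it reaches from about 0.225 to 0.875 m from the base axis. Payload 3.4 kg.
Tool frame: the origin (TCP) lies at the very end of the fingers, on their centre line; the grasp point (between the pads) lies 19 mm behind it; z points along the fingers, x is the direction in which the jaws open and shut, and the axes are right-handed (so a half turn about z gives the same grasp; the last joint's range is limited). The gripper opens to 85 mm and grips with 20 to 120 N. Pads are 22 mm wide; open, the fingers measure 114 mm over their backs; the gripper's body (76 mm by 85 mm) begins 54 mm behind the grasp point. The pads swing forward as they close: fully open they stand 13 mm farther back than shut.
Start: joints at [-1.363, 0.276, 1.505, -0, 1.361, -0.121], TCP at [0.186, -0.544, 0.231] pointing down, gripper open.
Joint ranges: [-2.89, 2.89], [-0.75, 2.08], [0.22, 2.7], [-1.18, 4.32], [0.11, 2.71], [-2.7, 2.7]. Speed limits (rad/s): [2.57, 2.57, 3.14, 3.14, 3.14, 3.14].

## Interface

Orientations are given as a unit quaternion [w, x, y, z].
In Python, from rig import manip gives the robot as it stands.
- The arm moves only by the tool send_rows, never from a script. Its argument "increments" is a list of rows, each a list of 5 numbers: the opening, from 0 (shut) to 1 (fully open), then the shift along the tool's x, y, z in m, then the turn about the tool's z in rad. A call has 1 to 8 rows; each row shifts and turns the commanded pose from where the row before left it, along the tool's axes as they then stand; what a row does not reach is not made up. A row lasts 1/8 s, in which the tool goes at most 62.5 mm and 10.7 degrees, less where a joint would pass 70% of its speed; a pose out of reach is approached as far as the arm can. A call is refused whole if a number of a shift passes 0.0625 or a number of a turn 0.188, either way. A call with a gripper value outside its range is refused whole. The fingers move at their own pace and stop on an object; "squeeze" is the grip in N (left out, the last holds). Time passes only in rows, so rows that do not move let the fingers close. It gives the time, the measured TCP pose, the force and the opening at its end, in the units of the state.
- manip.get_state(): the state, without advancing time (a new reading comes with each control period).
- manip.get_image(name): name is "side" or "top" or "wrist"; returns the picture (420x560x3 uint8, red, green, blue); there is no depth.
- manip.calibration(name): a dict with "fx", "fy", "cx", "cy" (pixels), "camera_from_world" (4x4, takes a point from world to camera coordinates). Camera axes: x right, y up, looking along -z (the intrinsics and any distortion apply to the point x, -y, -z); pixel columns grow to the right and rows downward; lengths in m; the calibration is good to about 2 mm. The wrist camera is an equidistant fisheye: a pixel r from the principal point sees the ray r / f radians off the axis. A picture is of the moment at which its call begins: read the wrist's pose just before it. calibration takes no time and is no camera call; for the wrist camera it gives the pose at the moment of the call.
- manip.sign_off(): hands the job in, once; it reports no verdict.
The state is a dict: "clock": time; "qpos": joint angles; "qd": joint speeds; "effort": joint torques, N m; "position": TCP position; "ee_rot": TCP orientation; "contact_force": force on the tool from outside, world axes, zero at the start; "moment": the same for the moment, N m; "width": finger opening in m.
Only numpy, scipy, OpenCV 4.12 (cv2) and the standard library are available. Lean on these libraries where they do the work, as an engineer would, in place of code of your own. Each camera call takes 0.05 s, during which the arm holds its last target.

## Task

Switch on the buffet warming tray by flipping its red-tipped toggle over to the green dot; then grip the white spring-return dial, turn it clockwise past its two yellow notches to the third notch (the big orange dot, quick heat), not on to the end stop, and hold it there. The dial springs back if released, so finish while still holding it on the third notch; leave the milk jug, sugar pourer and glass mug where they stand.

Things in the scene. Friction and masses are not known exactly. Their poses are not given: they have to be found in the camera images.
- warmer: Steel buffet warming tray, fixed, 340 (x) x 460 (y) x 70 mm high, black handles out to 256 mm from its centre at both y ends. Origin: centre of its underside. Dark glass plate on the far (+x) part of its top; the grey ledge along its near (-x) edge carries the two control modules, 113 mm towards -x from the centre, in either order left and right, with the tray's yaw.
- switch_pod: Switch module, fixed on the ledge: black plate 100 (x) x 70 (y) x 12 mm. Origin: centre of its underside (on the tray's top, 70 mm above the table). Green dot at its +x end (on), grey dot at its -x end (off). The toggle's pivot is on the plate's top centre, 12 mm above the origin, its axis along y.
- toggle (a joint): Toggle angle, rad: 0 = off (starts here, leaning 0.5 rad from vertical towards the switch module's -x), 1.0 = on (leaning 0.5 rad towards its +x, the green dot). Over-centre: upright at 0.5, it snaps to the nearer end (0.07 N m there, so 2 to 3 N near the tip pushes it over) and stays.
- toggle_tip (a point): Centre of the red ball (20 mm diameter) at the end of the toggle's 10 mm thick steel stem, 50 mm from the pivot: when off, 24 mm towards -x from the pivot and 44 mm above it. Moves with the toggle.
- dial_pod: Dial module, fixed on the ledge: black plate 100 x 100 x 12 mm with the dial in the middle. Origin: centre of its underside (on the tray's top, 70 mm above the table). On the plate, 41 mm from the dial's axis, dots show the positions of the pointer: white = rest, two small yellow = first and second notch, big orange = third.
- dial (a joint): Dial angle, rad, growing clockwise seen from above: 0 = rest (starts here), notches felt at 0.4 (first yellow), 0.8 (second yellow) and 1.2 (third, big orange dot), end stop at 1.55. A spring returns it to 0 from anywhere, about 0.13 N m at rest to 0.20 N m at the third notch, plus or minus 0.05 N m as it passes over a notch.
- dial_grip (a point): On the dial's vertical axis at grip height, 46 mm above the dial module's origin; turns with the dial: x along the white grip bar, z up. The bar is 46 mm long (x), 14 mm thick (y: squeeze here), top 15 mm above this point; it stands on a 54 mm disc whose top is 26 mm below. Red pointer line on the bar's -x end; at rest it points 0.6 rad counterclockwise of the dial module's -x.
- milk_jug: Bystander: open steel milk jug standing loose on the glass plate, about 90 mm diameter, 120 mm high, handle out to 80 mm at its +y. Origin: centre of its underside. Leave it alone.
- sugar_pourer: Bystander: clear sugar pourer with a steel top, loose on the table beside the tray, 66 mm diameter, 150 mm high. Origin: centre of its underside. Leave it alone.
- glass_mug: Bystander: glass mug, loose on the table beside the tray, 76 mm diameter, 100 mm high, handle at its +y. Origin: centre of its underside. Leave it alone.

How it is judged:
On the way, in this order (a step that is already met when the one before it is completed fails the run):
1. the toggle is flipped on while the dial is still at rest (value of joint toggle above 0.85 rad and value of joint dial below 0.2 rad), for 0.2 s.
2. the dial is turned to the third notch and held there by the fingers (value of joint dial between 1.04 and 1.36 rad and contact force between the fingers and dial_pod above 1 N), for 0.5 s.
At the end, for the whole second after the job is handed in: The toggle is on (above 0.85 rad), the dial is on its third notch (1.2 rad, within 0.16 rad) and held there by the fingers (contact force above 1 N), and the three bystanders are within 30 mm of where they started (all of step 2 and value of joint toggle above 0.85 rad and distance of each of milk_jug, sugar_pourer, glass_mug from where it was at the start of the episode below 0.03 m); the arm keeps its last pose, push and grip.
It fails at once if the dial is turned (beyond 0.3 rad) while the toggle is off (value of joint dial above 0.3 rad and value of joint toggle below 0.5 rad).
It fails at once if the dial is turned on past the third notch towards its end stop (beyond 1.45 rad) (value of joint dial above 1.45 rad).
It fails at once if the milk jug is pushed more than 30 mm or tipped (0.4 rad) (distance of milk_jug from where it was at the start of the episode above 0.03 m or angle between milk_jug's own z axis and vertical above 0.4 rad).
It fails at once if the sugar pourer is pushed more than 30 mm or tipped (0.4 rad) (distance of sugar_pourer from where it was at the start of the episode above 0.03 m or angle between sugar_pourer's own z axis and vertical above 0.4 rad).
It fails at once if the glass mug is pushed more than 30 mm or tipped (0.4 rad) (distance of glass_mug from where it was at the start of the episode above 0.03 m or angle between glass_mug's own z axis and vertical above 0.4 rad).
It also fails if it takes over 48 s, if anything falls off the work surface, if the arm or the gripper's body presses on something with over 40 N, if the wrist force passes 120 N, or if a joint passes its speed limit or range.

## Working session

There is one attempt and no reset: what is moved stays moved. The work goes in short steps, Python scripts to look and compute and a tool call to move; the robot and the scene stay as the last step left them, time stands still between calls to the robot, and variables do not carry over. Pictures are saved under pics/ and viewed, and the job is handed in when it is done.

Besides the shell and the picture viewer there is one more tool, called after "Emit:" as name([rows], argument=value, ...), one row to a line, values as JSON. send_rows: Moves the arm, as the interface text tells. Its arguments: {"type":"object","properties":{"increments":{"type":"array","items":{"type":"array","items":{"type":"number"}}},"squeeze":{"type":"number"}},"required":["increments"]}

```bash
mkdir -p pics; ls
python3 - <<'E'
from rig import manip
import cv2
s=manip.get_state(); print({k:(v if not hasattr(v,'__len__') else [round(float(a),4) for a in v]) for k,v in s.items()})
for n in ["side","top"]:
    im=manip.get_image(n); cv2.imwrite(f"pics/{n}0.png",im[:,:,::-1]); c=manip.calibration(n); print(n,c)
E
```

```text
pics
{'clock': 0.0, 'qpos': [-1.363, 0.2766, 1.5062, 0.0, 1.3607, -0.121], 'qd': [0.0012, -0.0008, -0.0007, 0.0008, -0.0004, 0.0008], 'effort': [-0.001, -41.6788, -24.5807, -0.0005, 0.0112, 0.0], 'position': [0.1856, -0.5437, 0.2304], 'ee_rot': [-0.0006, 0.8133, -0.5819, -0.0007], 'contact_force': [0.0562, 0.1397, 0.5314], 'moment': [-0.0325, 0.0063, -0.0338], 'width': 0.08537782136530556}
side {'fx': 500.6803394657661, 'fy': 500.6803394657661, 'cx': 276.46848360809054, 'cy': 208.66018177009354, 'camera_from_world': array([[-0.96218179, -0.27240496, -0.00131967,  0.57750376],
       [ 0.13387425, -0.47707516,  0.86860634, -0.16428475],
       [-0.23724226,  0.83558053,  0.49550104, -1.07514602],
       [ 0.        ,  0.        ,  0.        ,  1.        ]])}
top {'fx': 438.4807486980678, 'fy': 438.4807486980678, 'cx': 285.04078788370526, 'cy': 203.2715743674018, 'camera_from_world': array([[-0.002771  , -0.999898  , -0.01401095,  0.02549319],
       [ 0.98994593, -0.00472431,  0.14136739, -0.61738801],
       [-0.14141916, -0.01347835,  0.98985805, -1.19157394],
       [ 0.        ,  0.        ,  0.        ,  1.        ]])}
```

View pics/side0.png

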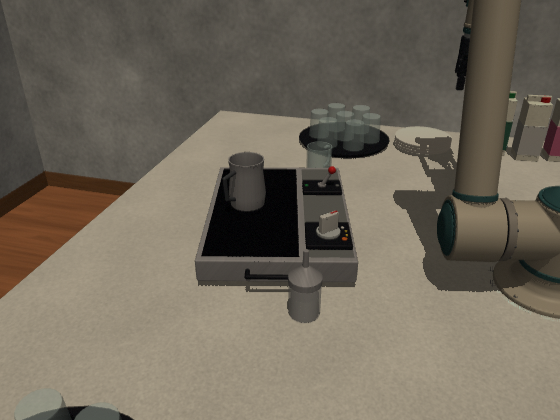

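View pics/top0.png

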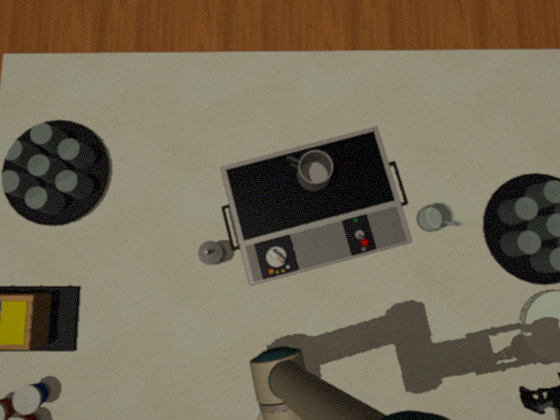

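The top view shows the tray at about (315,205), yawed slightly. The dial is at (276,257), towards +y, and the toggle at (362,237), towards -y. The jug is at (315,170), the pourer at (210,252) and the mug at (430,217).

Run:
```python
import cv2
t=cv2.imread("pics/top0.png"); s=cv2.imread("pics/side0.png")
cv2.imwrite("pics/tc.png",cv2.resize(t[200:290,240:410],None,fx=4.6,fy=4.6,interpolation=cv2.INTER_CUBIC))
cv2.imwrite("pics/tt.png",cv2.resize(t[120:290,190:450],None,fx=3,fy=3,interpolation=cv2.INTER_CUBIC))
cv2.imwrite("pics/sc.png",cv2.resize(s[140:290,190:370],None,fx=4,fy=4,interpolation=cv2.INTER_CUBIC))
```

```text
(no output)
```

View pics/tc.png

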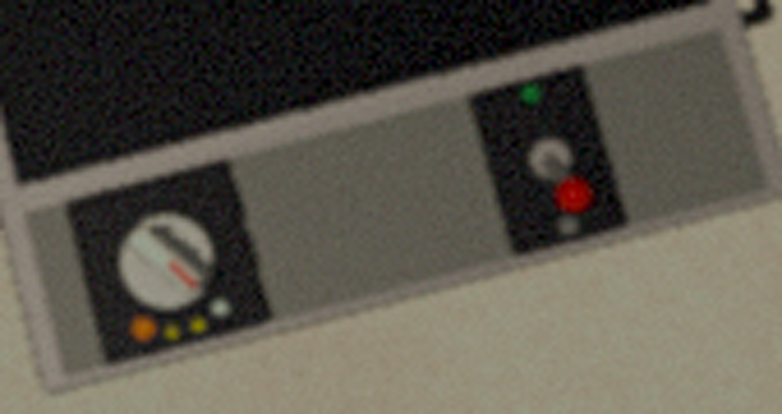

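View pics/sc.png

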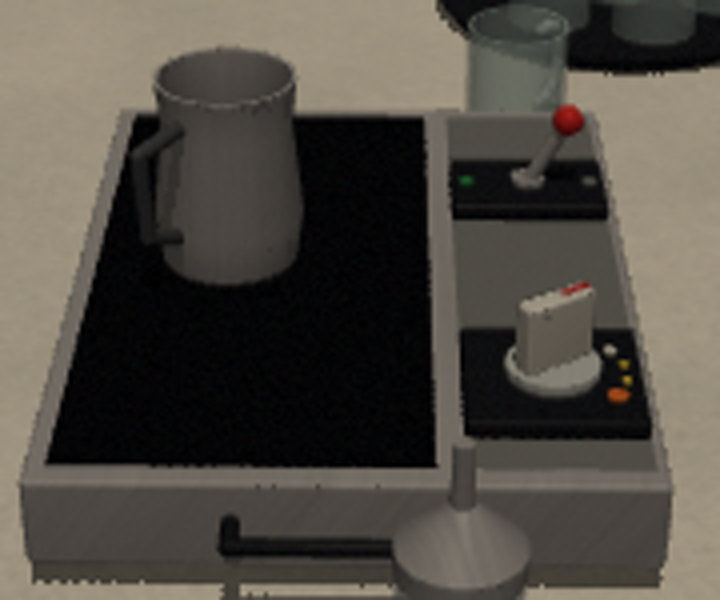

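View pics/tt.png

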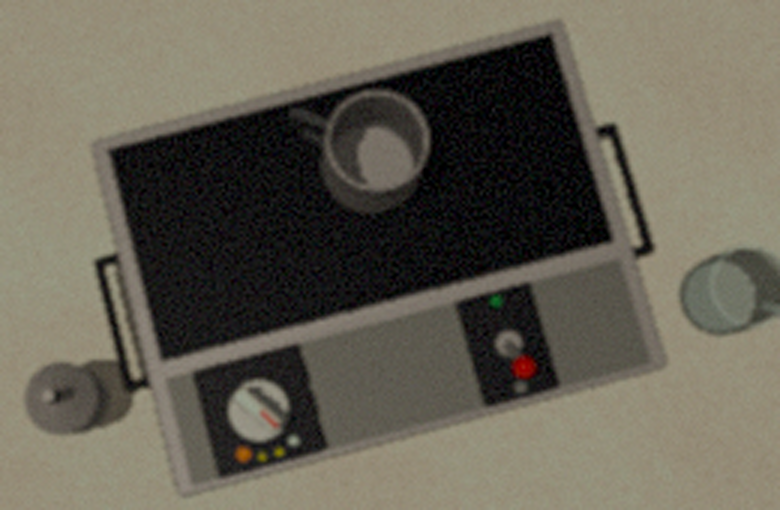

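```bash
cat > h.py <<'E'
import numpy as np
from rig import manip
def proj(n,P):
    c=manip.calibration(n); P=np.atleast_2d(P); T=c["camera_from_world"]
    q=P@T[:3,:3].T+T[:3,3]; x,y,z=q[:,0],-q[:,1],-q[:,2]
    return np.c_[c["cx"]+c["fx"]*x/z, c["cy"]+c["fy"]*y/z]
E
cat > fit.py <<'E'
from h import *
from scipy.optimize import least_squares
def px(l,o,k): return [((u+.5)/k-.5+o[0],(v+.5)/k-.5+o[1]) for u,v in l]
top=px([(531,94),(569,227),(573,195),(220,307),(198,325),(172,332),(144,328)],(240,200),4.6)
cor=px([(95,143),(562,22),(666,365),(183,494)],(190,120),3)
side=px([(466,181),(588,181),(568,120),(610,350),(624,365),(627,380),(619,395)],(190,140),4)
def pts(p):
    x,y,a,ys,yd,d=p[:6]; R=np.array([[np.cos(a),-np.sin(a)],[np.sin(a),np.cos(a)]])
    L=[(-.113+d,ys,.082),(-.113-d,ys,.082),(-.113-.024,ys,.126)]
    for t in (0,.4,.8,1.2):
        b=np.pi+.6-t; L.append((-.113+.041*np.cos(b),yd+.041*np.sin(b),.083))
    L+=[(.17,.23,.07),(.17,-.23,.07),(-.17,-.23,.07),(-.17,.23,.07)]
    L+=[(-.113,yd,.116),(-.113,ys,.082)]
    L=np.array(L); L[:,:2]=L[:,:2]@R.T+[x,y]; return L
def res(p):
    L=pts(p); a=proj("top",L[:11])-np.array(top+cor); a[7:]*=.6
    b=proj("side",L[:7])-np.array(side)-p[6:8]*0
    return np.r_[a.ravel(),b.ravel()]
r=least_squares(res,[.55,0,.2,-.1,.1,.04,0,0],loss="soft_l1")
print(r.x.round(4)); print(res(r.x).reshape(-1,2).round(1).tolist())
L=pts(r.x); print("ball",L[2].round(4),"dial grip",L[11].round(4),"pivot",L[12].round(4)); 
a=r.x[2]; print("bar dir world rest (pointer) deg",np.degrees(a+np.pi+.6))
E
python3 fit.py
```

```text
[ 0.6135 -0.0601  0.2561 -0.0911  0.141   0.04    0.      0.    ]
[[-0.1, -0.3], [-0.1, -0.5], [0.1, -0.2], [-0.0, -0.0], [-0.0, -0.1], [-0.3, -0.1], [-0.2, -0.1], [-1.0, -0.7], [0.5, -1.3], [1.1, 0.1], [-0.8, 0.7], [0.3, -0.0], [0.5, 0.2], [0.2, 0.1], [0.2, -0.2], [0.2, -0.4], [0.2, -0.1], [-0.0, -0.2]]
ball [ 0.504  -0.1829  0.126 ] dial grip [0.4684 0.0477 0.116 ] pivot [ 0.5272 -0.1768  0.082 ]
bar dir world rest (pointer) deg 229.05161386106798
```

```bash
cat >> h.py <<'E'
def back(n,u,v,z):
    from scipy.optimize import fsolve
    return fsolve(lambda p: proj(n,[p[0],p[1],z])[0]-[u,v],[.5,0])
from scipy.spatial.transform import Rotation as Ro
def delta(target,yawdeg):
    s=manip.get_state(); q=s["ee_rot"]; R=Ro.from_quat([q[1],q[2],q[3],q[0]]).as_matrix()
    yaw=np.degrees(np.arctan2(R[1,0],R[0,0])); print("t",round(s["clock"],3),"pos",np.round(s["position"],4),"yaw",yaw.round(2),"tilt",R[:,2].round(3),"q",np.round(s["qpos"],3),"F",np.round(s["contact_force"],1),"M",np.round(s["moment"],2),"w",round(s["width"],4))
    d=np.array(target)-s["position"]; th=np.radians(yawdeg); x=np.array([np.cos(th),np.sin(th),0]);y=np.array([np.sin(th),-np.cos(th),0])
    print("turn rad",np.radians(yaw-yawdeg).round(4),"shift in target-yaw frame",np.round([d@x,d@y,-d[2]],4), "in current frame",(R.T@d).round(4))
E
python3 - <<'E'
from h import *
print("jug",back("top",190+375/3,120+140/3,.19),"pourer",back("top",190+63/3,120+395/3,.13),"mug",back("top",190+720/3,120+292/3,.1))
delta([.464,-.193,.231],-75.3)
E
```

```text
jug [ 0.68904682 -0.05425593] pourer [0.47972627 0.21378394] mug [ 0.56979617 -0.36374577]
t 0.1 pos [ 0.1856 -0.5438  0.2305] yaw -71.17 tilt [-0.     0.002 -1.   ] q [-1.363  0.277  1.506 -0.     1.361 -0.121] F [-0.1 -0.3  0.4] M [-0.02 -0.    0.  ] w 0.0855
turn rad 0.0722 shift in target-yaw frame [-0.2686 -0.3583 -0.0005] in current frame [-0.2421 -0.3768  0.    ]
```

Emit:
send_rows([
  [0, 0, 0, 0, 0.072],
  [0, -0.0384, -0.0445, 0, 0],
  [0, -0.0384, -0.0445, 0, 0],
  [0, -0.0384, -0.0445, 0, 0],
  [0, -0.0384, -0.0445, 0, 0],
  [0, -0.0384, -0.0445, 0, 0],
  [0, -0.0384, -0.0445, 0, 0],
  [0, -0.0384, -0.0445, 0, 0],
], squeeze=60)

```text
clock: 1.1
position: [0.4193, -0.2034, 0.2311]
ee_rot: [0.0, 0.792, -0.611, 0.0]
contact_force: [0.9, -0.2, -0.2]
width: 0.0
```

Run:
```python
from h import *
delta([.464,-.193,.112],-75.3)
```

```text
t 1.1 pos [ 0.4193 -0.2034  0.2311] yaw -75.3 tilt [-0. -0. -1.] q [-0.601  0.111  1.721 -0.     1.31   0.713] F [ 0.9 -0.2 -0.2] M [-0.02  0.   -0.04] w 0.0
turn rad -0.0 shift in target-yaw frame [ 0.0013 -0.0458  0.1191] in current frame [ 0.0013 -0.0459  0.1191]
```

Emit:
send_rows([
  [0, 0.001, -0.02, 0.03, 0],
  [0, 0, -0.02, 0.04, 0],
  [0, 0, -0.006, 0.035, 0],
  [0, 0, 0, 0.014, 0],
  [0, 0, 0, 0, 0],
])

```text
clock: 1.72
position: [0.4626, -0.1942, 0.1116]
ee_rot: [0.0, 0.792, -0.611, -0.001]
contact_force: [0.2, 0.7, 0.7]
width: 0.0001
```

Run:
```python
from h import *; import cv2
delta([.464,-.193,.112],-75.3)
im=manip.get_image("side")[:,:,::-1]; cv2.imwrite("pics/s1.png",cv2.resize(im[110:290,190:390],None,fx=3.3,fy=3.3,interpolation=cv2.INTER_CUBIC))
```

```text
t 1.725 pos [ 0.4626 -0.1942  0.1116] yaw -75.29 tilt [-0.002  0.001 -1.   ] q [-0.536  0.269  1.84  -0.     1.035  0.778] F [0.2 0.7 0.7] M [ 0.07 -0.03 -0.03] w 0.0001
turn rad 0.0001 shift in target-yaw frame [-0.0008 -0.0016 -0.0004] in current frame [-0.0008 -0.0016 -0.0004]
```

View pics/s1.png

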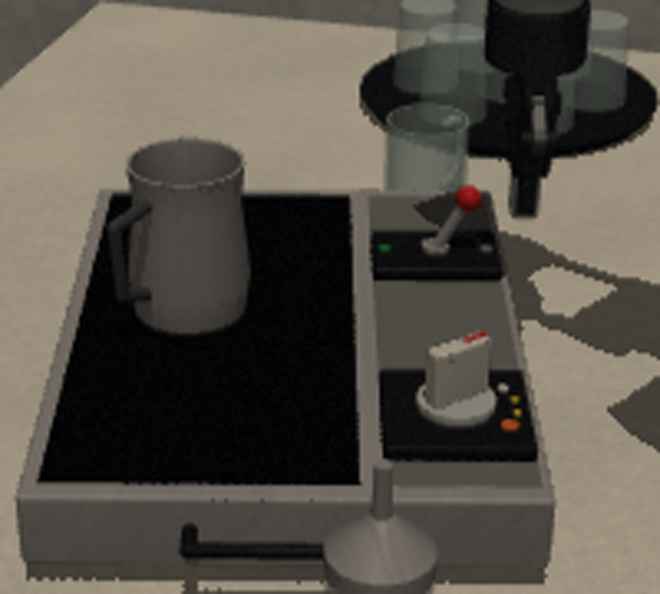

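The closed fingertips at (525,190) stand behind the red ball at (470,198), at the same height. I'll push along the tray's +x.

Emit:
send_rows([
  [0, 0, -0.012, 0, 0],
  [0, 0, -0.012, 0, 0],
  [0, 0, -0.012, 0, 0],
  [0, 0, -0.012, 0, 0],
  [0, 0, -0.012, 0, 0],
  [0, 0, 0, 0, 0],
])

```text
clock: 2.52
position: [0.523, -0.1789, 0.1121]
ee_rot: [-0.0, 0.792, -0.61, 0.001]
contact_force: [-0.9, -0.3, -0.1]
width: 0.0004
```

Run:
```python
from h import *; import cv2
delta([.464,-.193,.112],-75.3)
im=manip.get_image("side")[:,:,::-1]; cv2.imwrite("pics/s2.png",cv2.resize(im[110:290,190:390],None,fx=3.3,fy=3.3,interpolation=cv2.INTER_CUBIC))
```

```text
t 2.525 pos [ 0.523  -0.1789  0.1121] yaw -75.23 tilt [ 0.001 -0.    -1.   ] q [-0.456  0.335  1.735  0.     1.07   0.857] F [-0.9 -0.3 -0.1] M [-0.07 -0.02  0.01] w 0.0004
turn rad 0.0011 shift in target-yaw frame [-0.0013  0.0606  0.0001] in current frame [-0.0014  0.0606  0.0001]
```

View pics/s2.png

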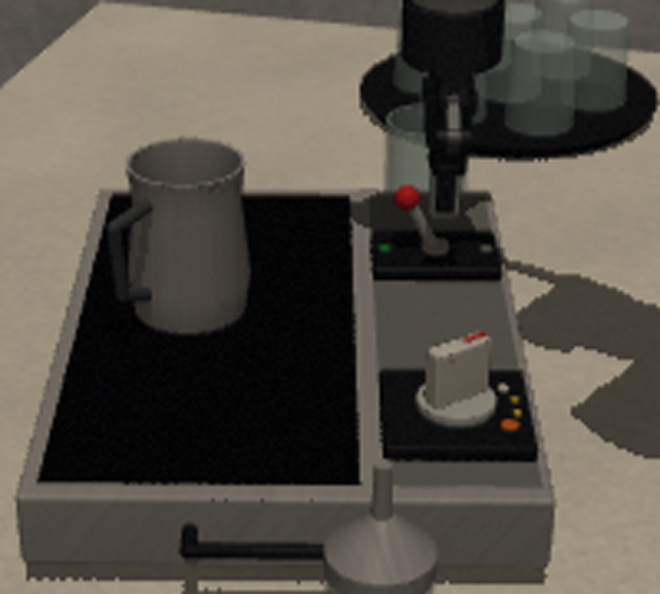

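The toggle is over to the green side, with the ball at (407,198). Next I retreat up and over to the dial.

Emit:
send_rows([
  [0, 0, 0.03, -0.01, 0],
  [0.3, 0, 0.01, -0.05, 0],
  [0.6, 0, 0, -0.04, -0.15],
  [0.6, 0, 0, 0, -0.15],
  [0.6, 0, 0, 0, -0.15],
  [0.6, 0, 0, 0, -0.15],
])

```text
clock: 3.32
position: [0.4823, -0.1893, 0.2124]
ee_rot: [0.0, 0.938, -0.347, -0.0]
contact_force: [-1.1, -0.4, -0.2]
width: 0.0509
```

Run:
```python
from h import *
delta([.4684,.0477,.180],-40.95)
```

```text
t 3.325 pos [ 0.4823 -0.1893  0.2124] yaw -40.65 tilt [-0. -0. -1.] q [-0.508  0.202  1.655 -0.     1.285  0.201] F [-1.1 -0.4 -0.2] M [ 0.01  0.02 -0.03] w 0.0509
turn rad 0.0052 shift in target-yaw frame [-0.1658 -0.1699  0.0324] in current frame [-0.1649 -0.1708  0.0324]
```

Emit:
send_rows([
  [0.6, 0, 0, 0, 0.005],
  [0.6, -0.0332, -0.034, 0, 0],
  [0.6, -0.0332, -0.034, 0, 0],
  [0.6, -0.0332, -0.034, 0.01, 0],
  [0.6, -0.0332, -0.034, 0.01, 0],
  [0.6, -0.033, -0.034, 0.0124, 0],
  [0.6, 0, 0, 0, 0],
])

```text
clock: 4.2
position: [0.4684, 0.0504, 0.1789]
ee_rot: [0.0, 0.936, -0.351, -0.001]
contact_force: [0.5, 0.5, 0.3]
width: 0.0512
```

Run:
```python
from h import *; import cv2
delta([.4684,.0477,.100],-40.95)
for n in ["top","side"]:
    im=manip.get_image(n)[:,:,::-1]; a=im[170:300,220:420] if n=="top" else im[110:290,190:390]; cv2.imwrite(f"pics/{n}3.png",cv2.resize(a,None,fx=3.3,fy=3.3,interpolation=cv2.INTER_CUBIC))
cv2.imwrite("pics/w3.png",manip.get_image("wrist")[:,:,::-1])
```

```text
t 4.2 pos [0.4684 0.0504 0.1789] yaw -41.09 tilt [-0.003  0.001 -1.   ] q [-4.100e-02  1.590e-01  1.799e+00  1.000e-03  1.186e+00  6.760e-01] F [0.5 0.5 0.3] M [-0.02 -0.04  0.02] w 0.0512
turn rad -0.0024 shift in target-yaw frame [0.0018 0.0021 0.0789] in current frame [0.002  0.002  0.0789]
```

View pics/side3.png

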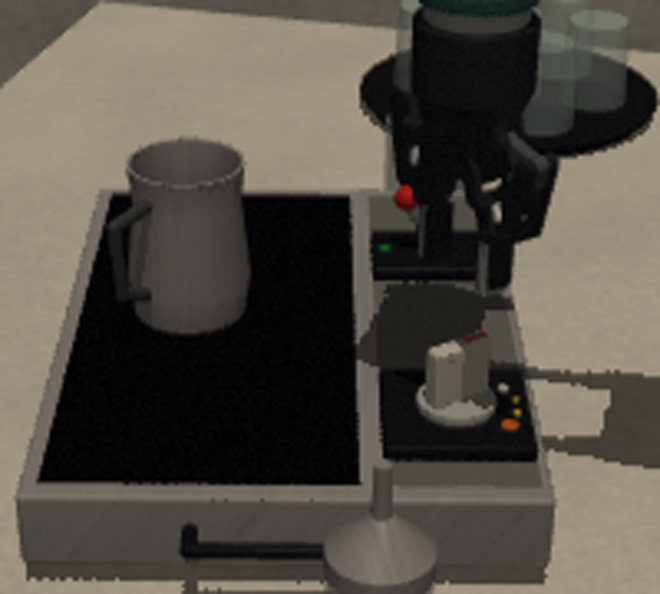

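View pics/w3.png

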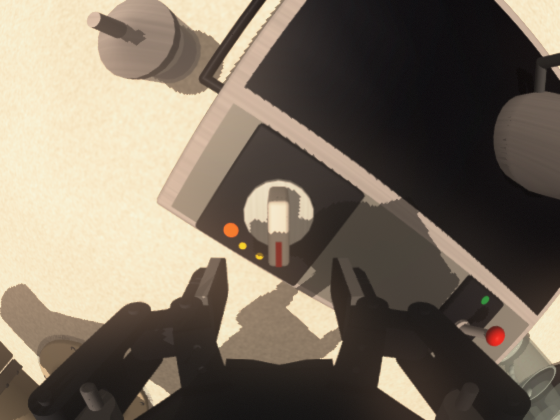

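The wrist view shows the bar upright and centred between the fingers: bar at column 279, finger gap centre at about 281. Descending.

Emit:
send_rows([
  [0.6, 0.001, 0.002, 0.02, 0],
  [0.6, 0, 0, 0.02, 0],
  [0.6, 0, 0, 0.02, 0],
  [0.6, 0, 0, 0.02, 0],
  [0.6, 0, 0, 0, 0],
])

```text
clock: 4.97
position: [0.4687, 0.0443, 0.099]
ee_rot: [0.001, 0.936, -0.353, -0.001]
contact_force: [-0.1, -0.6, 1.1]
width: 0.0513
```

Run:
```python
from h import *; import cv2
delta([.4684,.0477,.099],-40.95)
cv2.imwrite("pics/w4.png",manip.get_image("wrist")[:,:,::-1])
```

```text
t 4.975 pos [0.4687 0.0443 0.099 ] yaw -41.36 tilt [-0.003 -0.    -1.   ] q [-0.053  0.241  1.92  -0.     0.983  0.669] F [-0.1 -0.6  1.1] M [-0.06  0.09  0.05] w 0.0513
turn rad -0.0072 shift in target-yaw frame [-0.0025 -0.0024  0.    ] in current frame [-0.0025 -0.0024  0.    ]
```

View pics/w4.png

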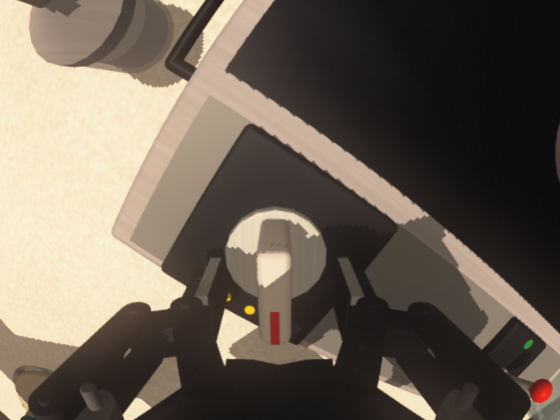

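Emit:
send_rows([
  [0.6, 0, 0, 0, 0],
  [0.6, 0, 0, 0, 0],
])

```text
clock: 5.28
position: [0.4702, 0.0453, 0.1008]
ee_rot: [-0.0, 0.936, -0.352, 0.001]
contact_force: [-0.1, 0.0, 0.2]
width: 0.0508
```

Run:
```python
from h import *; import cv2
delta([.4684,.0477,.099],-40.95)
```

```text
t 5.275 pos [0.4702 0.0453 0.1008] yaw -41.23 tilt [ 0.002 -0.    -1.   ] q [-0.051  0.239  1.918 -0.     0.983  0.668] F [-0.1  0.   0.2] M [-0.02  0.02 -0.02] w 0.0508
turn rad -0.0048 shift in target-yaw frame [-0.0029 -0.0006  0.0018] in current frame [-0.0029 -0.0006  0.0018]
```

Emit:
send_rows([
  [0.6, -0.0028, -0.0005, 0.002, -0.005],
  [0.6, 0, 0, 0, 0],
  [0, 0, 0, 0, 0],
  [0, 0, 0, 0, 0],
  [0, 0, 0, 0, 0],
  [0, 0, 0, 0, 0],
], squeeze=80)

```text
clock: 6.02
position: [0.4685, 0.0473, 0.0982]
ee_rot: [0.0, 0.937, -0.349, 0.001]
contact_force: [1.4, -3.4, 1.5]
width: 0.0132
```

Run:
```python
from h import *; import cv2
delta([.4684,.0477,.099],-40.95)
cv2.imwrite("pics/w5.png",manip.get_image("wrist")[:,:,::-1])
im=manip.get_image("side")[:,:,::-1]; cv2.imwrite("pics/s5.png",cv2.resize(im[110:290,190:390],None,fx=3.3,fy=3.3,interpolation=cv2.INTER_CUBIC))
```

```text
t 6.025 pos [0.4685 0.0473 0.0982] yaw -40.89 tilt [ 0.002 -0.001 -1.   ] q [-4.700e-02  2.400e-01  1.924e+00 -1.000e-03  9.750e-01  6.680e-01] F [ 1.4 -3.4  1.5] M [-0.48 -0.17  0.03] w 0.0132
turn rad 0.001 shift in target-yaw frame [-0.0004 -0.0003 -0.0008] in current frame [-0.0004 -0.0003 -0.0008]
```

View pics/w5.png

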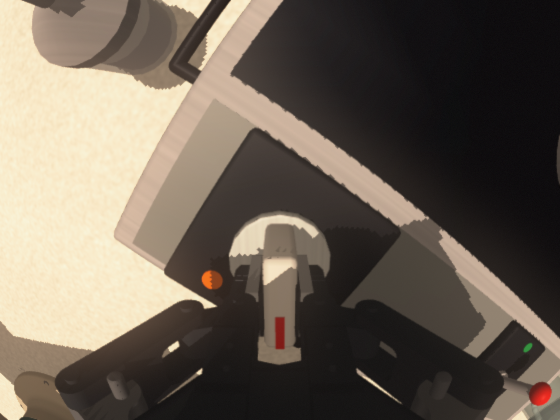

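View pics/s5.png

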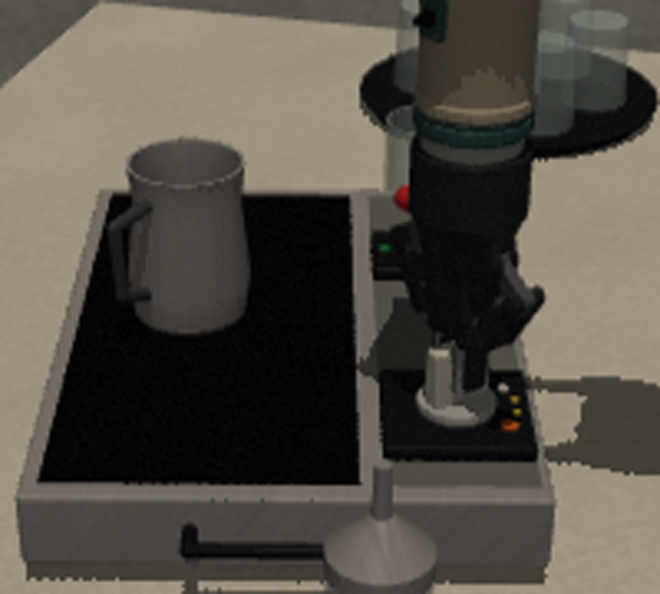

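The bar is gripped at a width of 13 mm, with the pointer at (280,332). Now turning clockwise.

Emit:
send_rows([
  [0, 0, 0, 0, 0.12],
  [0, 0, 0, 0, 0.12],
  [0, 0, 0, 0, 0.12],
  [0, 0, 0, 0, 0.12],
  [0, 0, 0, 0, 0.12],
  [0, 0, 0, 0, 0],
])

```text
clock: 6.88
position: [0.4684, 0.0474, 0.0982]
ee_rot: [-0.0, 0.792, -0.61, 0.001]
contact_force: [2.2, -4.1, 1.5]
width: 0.013
```

Run:
```python
from h import *; import cv2
delta([.4684,.0477,.099],-40.95-np.degrees(1.2))
cv2.imwrite("pics/w6.png",manip.get_image("wrist")[:,:,::-1])
```

```text
t 6.875 pos [0.4684 0.0474 0.0982] yaw -75.17 tilt [ 0.002 -0.001 -1.   ] q [-4.600e-02  2.400e-01  1.924e+00 -1.000e-03  9.750e-01  1.266e+00] F [ 2.2 -4.1  1.5] M [-0.51 -0.42  0.19] w 0.013
turn rad 0.6027 shift in target-yaw frame [-0.0002  0.0001 -0.0008] in current frame [-0.0003 -0.     -0.0008]
```

View pics/w6.png

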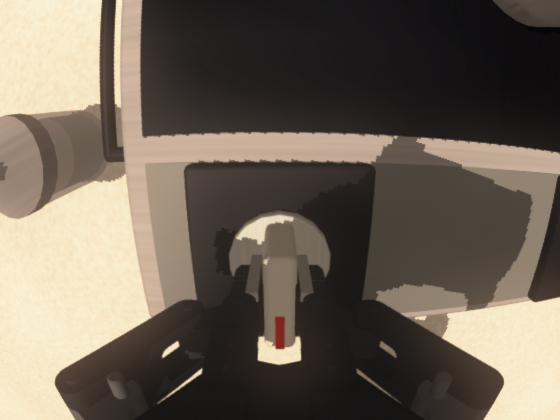

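The dial follows with no slip, and the pointer is still at column 280. 0.60 rad remains.

Emit:
send_rows([
  [0, 0, 0, 0, 0.12],
  [0, 0, 0, 0, 0.12],
  [0, 0, 0, 0, 0.12],
  [0, 0, 0, 0, 0.12],
  [0, 0, 0, 0, 0.06],
  [0, 0, 0, 0, 0.05],
  [0, 0, 0, 0, 0],
])

```text
clock: 7.8
position: [0.4685, 0.0476, 0.0982]
ee_rot: [0.001, -0.581, 0.814, -0.001]
contact_force: [2.3, -3.9, 2.2]
width: 0.0132
```

Run:
```python
from h import *; import cv2
delta([.4684,.0477,.099],-40.95-np.degrees(1.2))
cv2.imwrite("pics/w7.png",manip.get_image("wrist")[:,:,::-1])
im=manip.get_image("side")[:,:,::-1]; cv2.imwrite("pics/s7.png",cv2.resize(im[110:290,190:390],None,fx=3.3,fy=3.3,interpolation=cv2.INTER_CUBIC))
im=manip.get_image("top")[:,:,::-1]; cv2.imwrite("pics/t7.png",cv2.resize(im[120:290,190:450],None,fx=3,fy=3,interpolation=cv2.INTER_CUBIC))
```

```text
t 7.8 pos [0.4685 0.0476 0.0982] yaw -108.96 tilt [ 0.002 -0.001 -1.   ] q [-4.600e-02  2.400e-01  1.924e+00 -1.000e-03  9.750e-01  1.856e+00] F [ 2.3 -3.9  2.2] M [-0.58 -0.51  0.18] w 0.0132
turn rad 0.013 shift in target-yaw frame [-0.0001  0.0001 -0.0008] in current frame [-0.0001  0.0001 -0.0008]
```

View pics/w7.png

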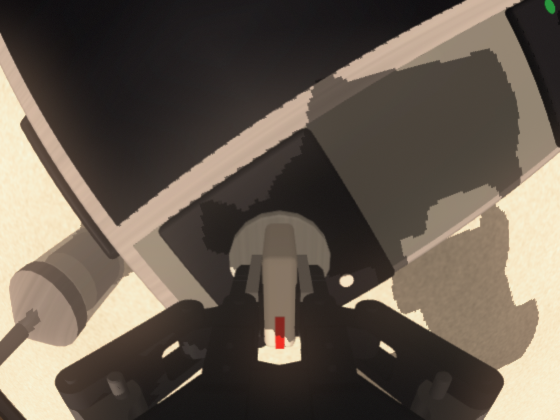

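View pics/s7.png

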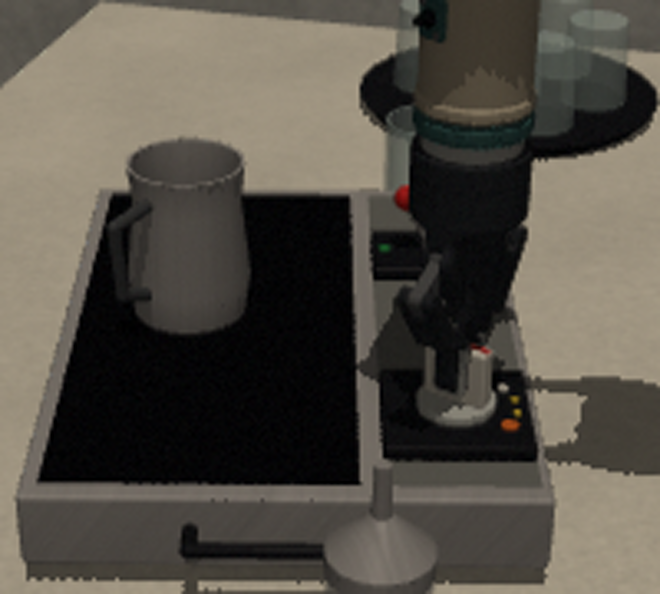

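View pics/t7.png

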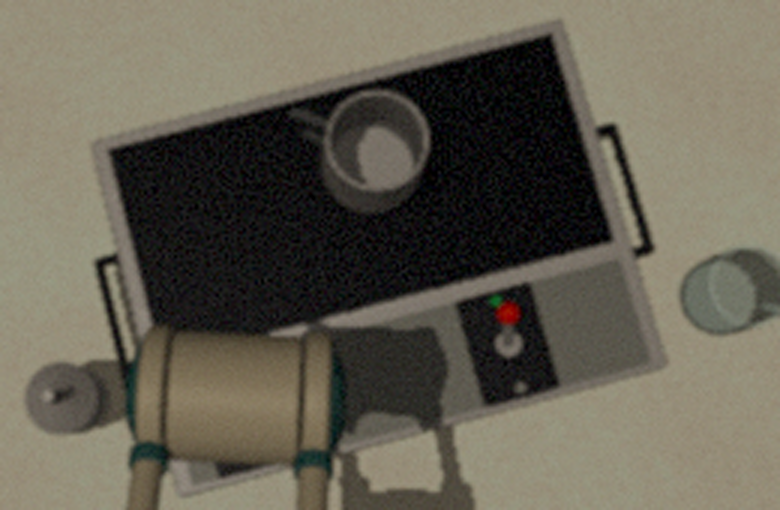

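Emit:
send_rows([
  [0, 0, 0, 0, 0.012],
  [0, 0, 0, 0, 0],
  [0, 0, 0, 0, 0],
  [0, 0, 0, 0, 0],
  [0, 0, 0, 0, 0],
  [0, 0, 0, 0, 0],
  [0, 0, 0, 0, 0],
  [0, 0, 0, 0, 0],
])

```text
clock: 8.95
position: [0.4685, 0.0476, 0.0982]
ee_rot: [0.001, -0.576, 0.817, -0.001]
contact_force: [3.7, -4.6, 1.1]
width: 0.013
```

Run:
```python
from h import *; import cv2
delta([.4684,.0477,.099],-40.95-np.degrees(1.2))
c=manip.calibration("wrist"); im=manip.get_image("wrist")[:,:,::-1]
cv2.imwrite("pics/w8.png",cv2.resize(im[190:370,200:380],None,fx=3.3,fy=3.3,interpolation=cv2.INTER_CUBIC))
np.save("wc.npy",c["camera_from_world"])
print({k:c[k] for k in c if k!="camera_from_world"})
```

```text
t 8.95 pos [0.4685 0.0476 0.0982] yaw -109.65 tilt [ 0.002 -0.001 -1.   ] q [-4.600e-02  2.400e-01  1.924e+00 -1.000e-03  9.750e-01  1.868e+00] F [ 3.7 -4.6  1.1] M [-0.6  -0.59  0.23] w 0.013
turn rad 0.001 shift in target-yaw frame [-0.0001  0.0001 -0.0008] in current frame [-0.0001  0.0001 -0.0008]
{'fx': 325.19226210127806, 'fy': 325.19226210127806, 'cx': 278.9018704570043, 'cy': 208.9151138725079}
```

View pics/w8.png

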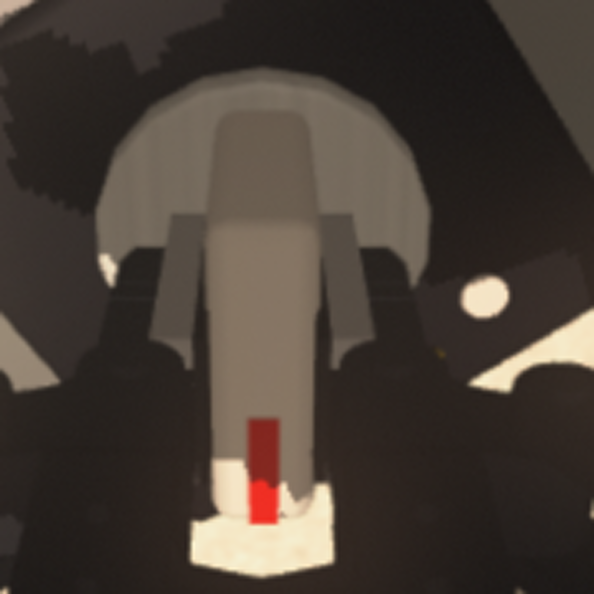

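The crop shows the pointer line from (263,420) to (264,520) and the white rest dot at (485,297). I'll use them to check the dial angle independently of the arm's pose reading.

Run:
```python
from h import *
T=np.load("wc.npy"); f,cx,cy=325.192,278.902,208.915
def bp(u,v,z):
    u=(u+.5)/3.3-.5+200; v=(v+.5)/3.3-.5+190
    d=np.array([u-cx,v-cy]); r=np.hypot(*d); t=r/f
    ray=np.array([np.sin(t)*d[0]/r,-np.sin(t)*d[1]/r,-np.cos(t)])
    R=T[:3,:3]; o=-R.T@T[:3,3]; w=R.T@ray; return (o+w*(z-o[2])/w[2])[:2]
a=bp(263,425,.131);b=bp(264,518,.131);w=bp(485,297,.083);b0=bp(263,115,.131)
C=np.array([.4684,.0477]); ang=lambda p:np.arctan2(p[1],p[0])
print(a,b,b0,w,"wdot radius",np.hypot(*(w-C)))
for p in (b-C,b-b0): print("dial est",(ang(w-C)-ang(p)+np.pi)%(2*np.pi)-np.pi, "from world rest 229.05deg", (np.radians(229.05)-ang(p)+np.pi)%(2*np.pi)-np.pi)
```

```text
[0.46396806 0.04925518] [0.44885765 0.05447989] [0.5033345  0.03526835] [0.44211842 0.01652768] wdot radius 0.04077297094208105
dial est 1.2042581757729067 from world rest 229.05deg 1.1900241267272484
dial est 1.2093562805728686 from world rest 229.05deg 1.1951222315272094
```

The dial reads about 1.2 rad by both methods and is held. I'm handing in.

Run:
```python
from h import *
print(manip.sign_off())
delta([.4684,.0477,.099],-109.7)
```

```text
the job is handed in; nothing more can be done
None
the job is handed in; nothing more can be done
```

I flipped the toggle on with the closed fingertips, then gripped the dial bar at 80 N and turned it clockwise to the third notch. I held it there for more than 1 s and handed in at about 9 s with the grip still closed.

**Dial:** the wrist camera put it at 1.20–1.21 rad measured from the white dot, and 1.19–1.20 rad from the fitted tray pose. The tool's own turn gave 1.20 rad. The bar did not slip and the finger opening stayed at 13 mm.

**Toggle and bystanders:** the last top view showed the ball at the green end, with the jug, pourer and mug where they started, judged by eye.

**Force:** the force readings I took, at the end of each move, were under about 7 N.

**Checks that disagreed:** none failed. On the descent to the dial the arm settled about 3 mm off; I corrected that before closing the fingers. My state read after the hand-in was refused, so I have no measurement of the final second.

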